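# Salt and pepper onto the lazy susan

### The arm

A 6-joint arm with a two-finger parallel gripper is mounted at the origin on a cart in front of the work surface, level with it; the furniture and walls round the work are solid. World frame = base frame: x ahead of the robot, y to its left, z up, the work surface at z = 0. Lengths are in m, angles in rad, forces in N, time in s.
With the tool pointing down it reaches from about 0.275 to 0.825 m from the base axis. Payload 5.2 kg.
Tool frame: the origin (TCP) lies on the centre line of the jaws, within the pads' length; the fingertips stand 17 mm ahead of it and the grasp point (between the pads) lies 2 mm behind it (env.tips_ahead is the distance from the TCP to the fingertips, in m); z points along the fingers, y is the line along which they close (so a half turn about z gives the same grasp; the last joint's range is limited). The gripper opens to 93 mm and grips with 3 to 60 N. Pads are 15 mm wide; open, the fingers measure 128 mm over their backs; the gripper's body (75 mm by 188 mm) begins 65 mm behind the grasp point.
Start: joints at [-1.482, 0.259, 1.535, -0, 1.348, -0.203], TCP at [0.158, -0.527, 0.236] pointing down, gripper open.
Joint ranges: [-3.14, 3.14], [-0.91, 2.08], [0.19, 2.58], [-1.22, 4.36], [0.22, 2.71], [-3.12, 3.12]. Speed limits (rad/s): [2.57, 2.57, 3.14, 3.14, 3.14, 3.14].

### API

Orientations are given as a unit quaternion [x, y, z, w].
In Python, from rig import env gives the robot as it stands. The module is installed in compiled form; this text tells all that it offers.
- The arm moves only by the shell command python3 -m crank 'ROWS' [FORCE]. ROWS is JSON, a list of rows, each a list of 3 entries, a list of its own where there are three numbers: the shift along the world's x, y, z in m, then the turn, a rotation vector about the world's x, y, z in units of 8 degrees (1.0 is 8 degrees), then the opening, from -1 (shut) to 1 (fully open). A call has 1 to 10 rows; each row shifts and turns the commanded pose from where the row before left it; what a row does not reach is not made up. A row lasts 1/8 s, in which the tool goes at most 62.5 mm and 10.7 degrees, less where a joint would pass 70% of its speed; a pose out of reach is approached as far as the arm can. A call is refused whole if a number of a shift passes 0.0625 or a number of a turn 1, either way. A call with a gripper value outside its range is refused whole. The fingers move at their own pace and stop on an object; FORCE is the grip in N (left out, the last holds). Time passes only in rows, so rows that do not move let the fingers close. It gives the time, the measured TCP pose, the force, the opening and the grip force at its end, in the units of the state.
- env.observe(): the state, without advancing time (a new reading comes with each control period).
- env.capture(name): name is "side" or "top"; returns a dict with "image" (420x560x3 uint8, blue, green, red), "camera_matrix" (3x3 intrinsics, pixels), "dist_coeffs" ([k1, k2, p1, p2, k3] as OpenCV has them; the pictures are not rectified), "camera_from_world" (4x4, takes a point from world to camera coordinates). Camera axes: x right, y down, z forward; pixel columns grow to the right and rows downward; lengths in m; the calibration is good to about 2 mm. A picture is of the moment at which its call begins. There is no depth.
- env.job_done(): hands the job in; it is judged then, once.
The state is a dict: "time": time; "qpos": joint angles; "qvel": joint speeds; "tau": joint torques, N m; "ee_pos": TCP position; "ee_rot": TCP orientation; "force": force on the tool from outside, world axes, zero at the start; "ft_torque": the same for the moment, N m; "opening": opening from 0.0 (shut) to 1.0 (fully open); "gripper_force": force on a finger pad.
Only numpy, scipy, OpenCV 4.12 (cv2) and the standard library are available. Lean on these libraries where they do the work, as an engineer would, in place of code of your own. Each camera call takes 0.05 s, during which the arm holds its last target. There are 200 camera calls.

### The job

Put the wooden pepper mill and the salt shaker on the turntable, the mill upright in the middle of the large inlaid ring and the shaker upright in the middle of the small one. The turntable spins freely: set them down gently, straight from above, and leave it pointing the way it does now.

Things in the scene. Friction and masses are not known exactly. Their poses are not given: they have to be found in the camera images.
- pepper_mill: loose turned dark wooden pepper mill with a small steel button on top, round, 58 mm across the foot, 165 mm tall, about 0.18 kg. Origin: middle of the underside; z up its axis. The round head, 50 mm across and widest 130 mm above the underside, is the place to grip from above (it does not turn). It stands on the sideboard between the turntable and the row of upright books (281 mm tall).
- salt_shaker: loose clear salt shaker with a grey domed cap, round, 44 mm across the body, 90 mm tall, about 0.1 kg. Origin: middle of the underside; z up its axis. The cap, 34 mm across from 64 to 82 mm above the underside, is the place to grip from above. It stands on the sideboard between the turntable and the books.
- large_ring (a point): middle of the large ring, 72 mm across, a thin dark line inlaid in the top of the pale round wooden turntable (230 mm across, top 26 mm above the sideboard). The point lies on the top face, 66 mm from the spindle. The platter turns freely on its spindle under a slight sideways touch; its foot is fixed. A spice jar already stands on it, 114 mm from the middle of either ring.
- small_ring (a point): middle of the small ring, 52 mm across, the other dark inlaid line on the same turntable, also 66 mm from the spindle and a third of a turn (120 degrees, 114 mm) from the large one. The point lies on the top face. Both rings start empty.
Not all that is in view belongs to the job. Leave any green or red look-alike of the salt_shaker alone.

How it is judged:
By the outcome, as a careful person would: the job done as asked, in the order asked, and still so for the second after the job is handed in, with the robot touching nothing.
It also fails if it takes over 64 s, if anything falls off the work surface, if the arm or the gripper's body presses on something with over 40 N, if the wrist force passes 120 N, or if a joint passes its speed limit or range.

## Working session

There is one attempt and no reset: what is moved stays moved. The work goes in short steps, Python scripts to look and compute and a shell command to move; the robot and the scene stay as the last step left them, time stands still between calls to the robot, and variables do not carry over. Pictures are saved under pics/ and viewed, at most 10 in all, crops included, and the job is handed in when it is done.

```bash
mkdir -p pics; cat > h.py <<'E'
import numpy as np, cv2
from rig import env
def cap(n):
    c=env.capture(n); c['K']=np.array(c['camera_matrix']);c['D']=np.array(c['dist_coeffs'],float);c['T']=np.array(c['camera_from_world']);return c
def ray(c,uv):
    p=cv2.undistortPoints(np.array(uv,float).reshape(-1,1,2),c['K'],c['D']).reshape(-1,2)
    R=c['T'][:3,:3];o=-R.T@c['T'][:3,3]
    d=np.c_[p,np.ones(len(p))]@R
    return o,d/np.linalg.norm(d,axis=1)[:,None]
def plane(c,uv,z):
    o,d=ray(c,uv); return o+d*((z-o[2])/d[:,2])[:,None]
def tri(c1,u1,c2,u2):
    o1,d1=ray(c1,[u1]);o2,d2=ray(c2,[u2]);d1=d1[0];d2=d2[0]
    s=np.linalg.lstsq(np.c_[d1,-d2],o2-o1,rcond=None)[0]
    a=o1+s[0]*d1;b=o2+s[1]*d2
    return (a+b)/2,np.linalg.norm(a-b)
def proj(c,P):
    return cv2.projectPoints(np.array(P,float).reshape(-1,1,3),cv2.Rodrigues(c['T'][:3,:3])[0],c['T'][:3,3],c['K'],c['D'])[0].reshape(-1,2)
E
python3 - <<'E'
from h import *
for n in('side','top'):
    c=cap(n);cv2.imwrite(f'pics/{n}0.png',c['image']);R=c['T'][:3,:3];print(n,-R.T@c['T'][:3,3],R[2],c['K'][0,0])
print(env.observe())
E
```

```text
side [ 0.33821272 -0.57163765  0.64734541] [ 0.24385981  0.67349373 -0.69780985] 414.91702060838713
top [ 0.23872761 -0.14149538  0.98586674] [ 0.32420877  0.15815835 -0.93267069] 425.9181344790044
{'time': 0.1, 'qpos': array([-1.48177244e+00,  2.59269552e-01,  1.53593700e+00,  1.94134344e-05,
        1.34800625e+00, -2.02777662e-01]), 'qvel': array([-0.00095675, -0.00111963, -0.00122673, -0.00028208, -0.00010871,
        0.00084332]), 'tau': array([ 2.42538335e-03, -4.38206649e+01, -2.84644282e+01,  7.21131312e-02,
        3.62351176e-02, -5.52472738e-05]), 'ee_pos': array([ 0.15822292, -0.5262812 ,  0.23491583]), 'ee_rot': array([ 9.89375338e-01,  1.45381514e-01,  5.54995021e-05, -8.08227478e-04]), 'force': array([ 0.25927878, -0.05343664, -0.5081332 ]), 'ft_torque': array([ 0.01587818, -0.011336  , -0.0014516 ]), 'gripper_force': 0.0, 'opening': 0.9962381437866157}
```

View pics/side0.png

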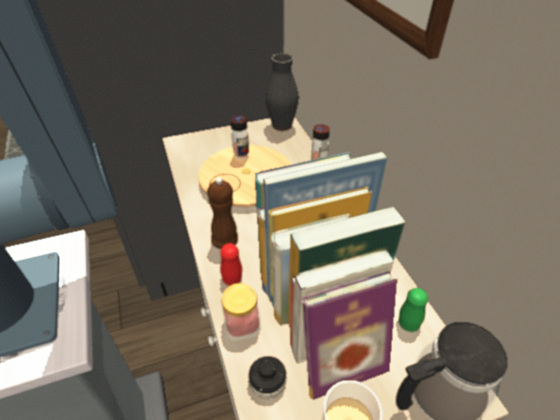

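View pics/top0.png

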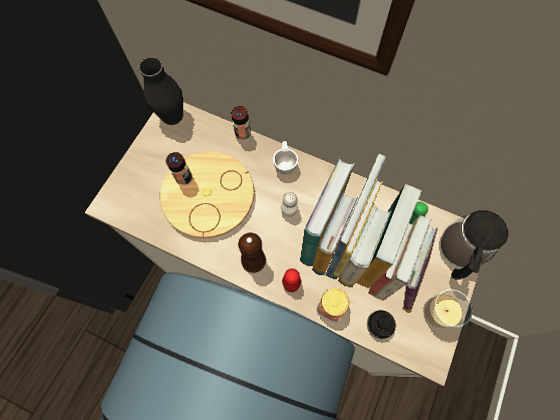

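The side view shows the mill (221,210), red look-alike (231,264), green one (414,310), and the turntable (245,175). The salt shaker is hidden behind the books there. The top view shows the mill (252,252), clear shaker with grey cap (290,203), large ring (205,217), small ring (231,180), spindle (207,191) and jar on the platter (180,168).

Candidates (top view): for the shaker, clear/grey (290,203), red (291,280), green (420,210), white cup (286,160). I choose (290,203). For the mill, dark wood (252,252), spice jars (241,122) and (180,168), vase (163,95). I choose (252,252). Next is a close crop to check.

```bash
python3 - <<'E'
from h import *
a=cv2.imread('pics/top0.png')[135:285,150:340]
cv2.imwrite('pics/topc.png',cv2.resize(a,None,fx=4,fy=4,interpolation=cv2.INTER_CUBIC))
b=cv2.imread('pics/side0.png')[110:260,190:330]
cv2.imwrite('pics/sidec.png',cv2.resize(b,None,fx=4,fy=4,interpolation=cv2.INTER_CUBIC))
E
```

```text
(no output)
```

View pics/topc.png

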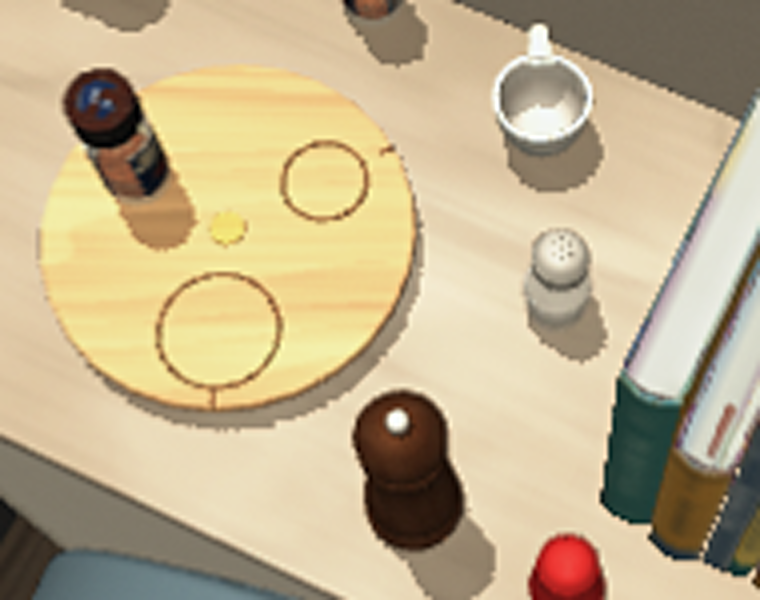

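View pics/sidec.png

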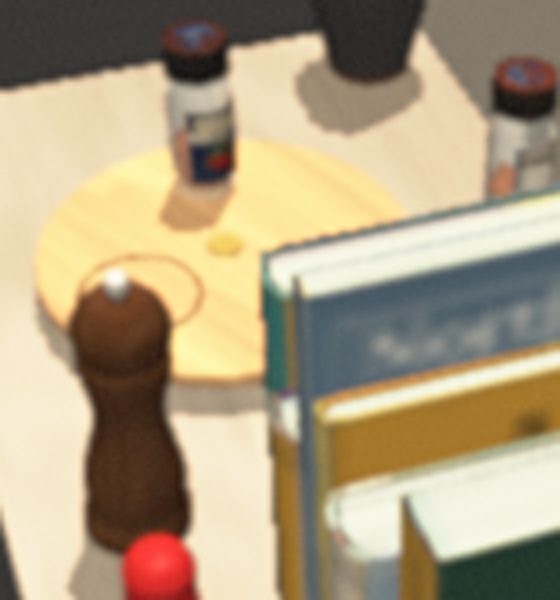

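The crops confirm both choices. In the top crop the grey perforated cap is at (560,256), the mill button at (397,420), the spindle disc at (227,228), and the rings at (220,330) and (325,181). In the side crop the button is at (117,283) and the spindle at (224,244).

```bash
cat > m.py <<'E'
from h import *
np.set_printoptions(precision=4,suppress=True)
t=cap('top');s=cap('side')
def full(c,x,y,w,h): return c['image'][y:y+h,x:x+w]
def cen(m,x,y):
    M=cv2.moments(m.astype(np.uint8),True);return np.array([M['m10']/M['m00']+x,M['m01']/M['m00']+y]),M['m00']
def ring(c,x,y,w,h,cu,rmin,rmax):
    # dark thin line: blackhat
    g=cv2.cvtColor(c['image'],cv2.COLOR_BGR2GRAY)
    bh=cv2.morphologyEx(g,cv2.MORPH_BLACKHAT,np.ones((7,7),np.uint8))
    ys,xs=np.nonzero(bh>30);d=np.hypot(xs-cu[0],ys-cu[1]);k=(d>rmin)&(d<rmax)
    return np.c_[xs[k],ys[k]].astype(np.float32)
def circ(P):
    A=np.c_[2*P[:,:2],np.ones(len(P))]
    for i in range(4):
        q=np.linalg.lstsq(A,(P[:,:2]**2).sum(1),rcond=None)[0];r=np.sqrt(q[2]+q[0]**2+q[1]**2)
        e=abs(np.hypot(*(P[:,:2]-q[:2]).T)-r);k=e<max(.003,0);P=P[k];A=A[k]
    return q[:2],r,len(P)
def rings():
    L=circ(plane(t,ring(t,0,0,0,0,(205,217),10,19),.026));S=circ(plane(t,ring(t,0,0,0,0,(231,180),7,14),.026))
    return L,S
E
python3 - <<'E'
from m import *
L,S=rings();print('large',L,'small',S)
def c2(c,pt,r,f):
    x,y=int(pt[0]-r),int(pt[1]-r);im=full(c,x,y,2*r+1,2*r+1).astype(int);return cen(f(im),x,y)
off=lambda u,v,x,y:((u+.5)/4-.5+x,(v+.5)/4-.5+y)
br=lambda im:im.min(2)>130
bt,n1=c2(t,off(397,420,150,135),4,br);bs,n2=c2(s,off(117,283,190,110),4,lambda im:(im[...,0]>110))
print('button',bt,n1,bs,n2,tri(t,bt,s,bs))
print('spindle',tri(t,off(227,228,150,135),s,off(224,244,190,110)))
# large ring centre from side view, ellipse on visible points
P=ring(s,0,0,0,0,off(140,292,190,110),8,18)
for z in(.016,.026,.036):
  print(z,'side ring',circ(plane(s,P,z)),'top',circ(plane(t,ring(t,0,0,0,0,(205,217),10,19),z)))
# mill head centre / foot from silhouettes in top
print('mill head pix->z.13',plane(t,[off(401,436,150,135)],.130),'foot bottom z0',plane(t,[off(413,549,150,135)],0))
# shaker
cp=plane(t,[off(560,256,150,135)],.075);bb=plane(t,[off(553,327,150,135)],0)
o,_=ray(t,[(0,0)]);v=bb[0]-o;v[2]=0;v/=np.linalg.norm(v)
print('shaker cap@.075',cp,'base centre',bb[0]+v*.022)
print('mill base centre?')
b2=plane(t,[off(413,549,150,135)],0)[0];v=b2-o;v[2]=0;v/=np.linalg.norm(v);print(b2+v*.029)
print('jar',plane(t,[off(140,192,150,135)],.026))
print('books near',plane(t,[off(640,400,150,135),off(757,95,150,135)],.281), 'cup',plane(t,[off(540,100,150,135)],.05))
E
```

```text
large (array([0.4667, 0.1775]), np.float64(0.036005593150885806), 155) small (array([0.5804, 0.166 ]), np.float64(0.02603089187875778), 106)
button [248.9048 239.4286] 21.0 [218.     178.9333] 60.0 (array([0.4288, 0.027 , 0.1661]), np.float64(0.0018764709900558065))
spindle (array([0.5239, 0.2031, 0.0315]), np.float64(0.0022387334860195394))
0.016 side ring (array([0.4708, 0.1915]), np.float64(0.032475295244107964), 25) top (array([0.4691, 0.1808]), np.float64(0.03638070348127231), 155)
0.026 side ring (array([0.4687, 0.1794]), np.float64(0.03196091287071985), 25) top (array([0.4667, 0.1775]), np.float64(0.036005593150885806), 155)
0.036 side ring (array([0.4666, 0.1679]), np.float64(0.03174967248280063), 27) top (array([0.4644, 0.1742]), np.float64(0.03563048282049882), 155)
mill head pix->z.13 [[0.431  0.0286 0.13  ]] foot bottom z0 [[0.4021 0.0171 0.    ]]
shaker cap@.075 [[0.5785 0.0053 0.075 ]] base centre [0.582  0.0103 0.    ]
mill base centre?
[0.423  0.0373 0.    ]
jar [[0.525  0.2653 0.026 ]]
books near [[ 0.4555 -0.0875  0.281 ]
 [ 0.6133 -0.0764  0.281 ]] cup [[0.6763 0.0641 0.05  ]]
```

```bash
python3 - <<'E'
from m import *
off=lambda u,v,x,y:((u+.5)/4-.5+x,(v+.5)/4-.5+y)
a=np.linspace(0,2*np.pi,73)
C=lambda x,y,z,r:np.c_[x+r*np.cos(a),y+r*np.sin(a),0*a+z]
def bb(P):
    p=(proj(t,P)-[150,135]+.5)*4-.5;return p.min(0),p.max(0)
for n,x,y in(('a',.5785,.0053),('b',.58,.008)):
    print(n,'cap',bb(C(x,y,.073,.017)),'base',bb(C(x,y,0,.022)))
for x,y in((.4295,.0275),(.4265,.030)):
    print('mill',bb(C(x,y,.130,.025)),bb(C(x,y,0,.029)),bb(C(x,y,.165,.001)))
# mill mask extents
im=full(t,232,228,40,50).astype(int);m=(im[...,2]<125)&(im[...,2]>im[...,0]+12)
m=cv2.morphologyEx(m.astype(np.uint8),cv2.MORPH_OPEN,np.ones((2,2),np.uint8))
for r in range(0,50,2):
    k=np.nonzero(m[r])[0]
    if len(k):print(228+r,232+k.min(),232+k.max(),end=' | ')
print('\njar2',plane(t,[(242,137)],0),'kettle',plane(t,[(473,230)],.15),'vase',plane(t,[(172,120)],0),'jartop',tri(t,off(103,100,150,135),s,off(196,38,190,110)))
E
```

```text
a cap (array([530.5262, 230.1189]), array([589.3547, 284.6446])) base (array([522.9971, 268.5017]), array([594.2044, 335.1704]))
b cap (array([527.4175, 226.1512]), array([586.1906, 280.5768])) base (array([520.096 , 264.7625]), array([591.2401, 331.3158]))
mill (array([353.5272, 393.4175]), array([449.6396, 486.286 ])) (array([369.057 , 452.5472]), array([467.1572, 548.6654])) (array([394.3418, 418.163 ]), array([398.3328, 422.0021]))
mill (array([346.5813, 396.419 ]), array([442.769 , 489.4168])) (array([362.9605, 455.223 ]), array([461.1221, 551.46  ])) (array([387.1686, 421.3282]), array([391.1627, 425.1727]))
234 248 255 | 236 244 258 | 238 242 260 | 240 240 261 | 242 240 262 | 244 240 262 | 246 240 262 | 248 240 262 | 250 241 262 | 252 241 263 | 254 242 264 | 256 242 265 | 258 242 266 | 260 242 266 | 262 242 266 | 264 243 266 | 266 243 265 | 268 244 264 | 270 245 262 | 272 248 259 | 
jar2 [[0.7122 0.2055 0.    ]] kettle [[ 0.647  -0.3739  0.15  ]] vase [[0.6782 0.3989 0.    ]] jartop (array([0.5317, 0.266 , 0.1344]), np.float64(0.002017156916803687))
```

```bash
python3 -m crank '[[[0,0,0.05],[0,0,1],1],[[0.02,0.03,0.05],[0,0,1],1],[[0.028,0.054,0],[0,0,1],1],[[0.028,0.054,0],[0,0,1],1],[[0.028,0.054,0],[0,0,1],1],[[0.028,0.054,0],[0,0,1],1],[[0.028,0.054,0],[0,0,1],1],[[0.028,0.054,0],[0,0,1],1],[[0.028,0.054,0],[0,0,1],1],[[0.028,0.054,0],[0,0,0.16],1]]' 15; python3 -c "
from rig import env;print(env.observe()['qpos'])"
```

```text
time: 1.55
ee_pos: [0.4028, -0.0629, 0.3359]
ee_rot: [0.706, 0.708, 0.0, 0.001]
force: [0.9, -0.9, -0.2]
opening: 1.002
gripper_force: 0.0
[-4.29994762e-01 -6.10726843e-02  1.65328675e+00 -1.49223610e-04
  1.54823844e+00 -4.31758522e-01]
```

```bash
python3 -m crank '[[[0.0267,0.045,0],[0,0,0],1],[[0,0.0454,0],[0,0,0],1],[[0,0,-0.05],[0,0,0],1],[[0,0,-0.05],[0,0,0],1],[[0,0,-0.04],[0,0,0],1],[[0,0,0],[0,0,0],1]]'; python3 - <<'E'
from h import *
c=cap('top');cv2.imwrite('pics/top1.png',cv2.resize(c['image'][120:290,150:340],None,fx=4,fy=4,interpolation=cv2.INTER_CUBIC)[:600])
E
```

```text
time: 2.3
ee_pos: [0.4267, 0.0262, 0.1934]
ee_rot: [0.707, 0.707, -0.002, -0.003]
force: [-0.4, -0.0, 0.7]
opening: 1.0
gripper_force: 0.0
```

View pics/top1.png

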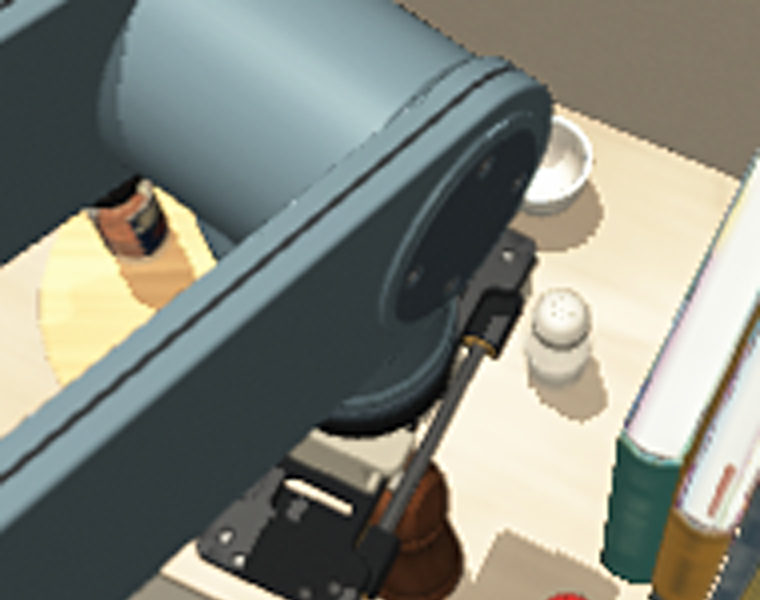

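The arm covers the mill's head (about (400,450) in the crop), the mill foot is visible and undisturbed, and the fingers straddle it. I will descend and close.

```bash
python3 -m crank '[[[0.0025,0.001,-0.02],[0,0,0],1],[[0,0,-0.025],[0,0,0],1],[[0,0,-0.02],[0,0,0],1],[[0,0,0],[0,0,0],1]]' 15; python3 -m crank '[[[0,0,0],[0,0,0],0],[[0,0,0],[0,0,0],-0.5],[[0,0,0],[0,0,0],-1],[[0,0,0],[0,0,0],-1],[[0,0,0],[0,0,0],-1],[[0,0,0],[0,0,0],-1]]' 15
```

```text
time: 2.85
ee_pos: [0.4321, 0.0264, 0.1316]
ee_rot: [0.707, 0.707, 0.0, 0.0]
force: [0.4, -1.0, 0.2]
opening: 0.997
gripper_force: 0.0
time: 3.6
ee_pos: [0.4314, 0.0267, 0.1306]
ee_rot: [0.707, 0.707, -0.0, -0.0]
force: [0.2, 0.0, 0.3]
opening: 0.511
gripper_force: 14.9
```

```bash
python3 -m crank '[[[0,0,0.01],[0,0,0],-1],[[0,0,0.025],[0,0,0],-1],[[0,0,0.03],[0,0,0],-1],[[0,0.02,0],[0,0,0],-1],[[0.009,0.04,0],[0,0,0],-1],[[0.009,0.04,0],[0,0,0],-1],[[0.009,0.035,0],[0,0,0],-1],[[0.008,0.015,0],[0,0,0],-1],[[0,0,0],[0,0,0],-1],[[0,0,0],[0,0,0],-1]]' 20; python3 - <<'E'
from h import *
for n in('side','top'):
    c=cap(n);cv2.imwrite(f'pics/{n}2.png',c['image'])
a=cv2.imread('pics/side2.png')[60:260,150:330];b=cv2.imread('pics/top2.png')[100:300,120:310]
cv2.imwrite('pics/both2.png',np.hstack([cv2.resize(a,None,fx=2.15,fy=3,interpolation=2) if 0 else cv2.resize(a,(390,433),interpolation=2),cv2.resize(b,(410,433),interpolation=2)]))
E
```

```text
time: 4.85
ee_pos: [0.4661, 0.1757, 0.1955]
ee_rot: [0.707, 0.707, -0.001, -0.0]
force: [-0.0, -0.2, -1.3]
opening: 0.509
gripper_force: 19.8
```

View pics/both2.png

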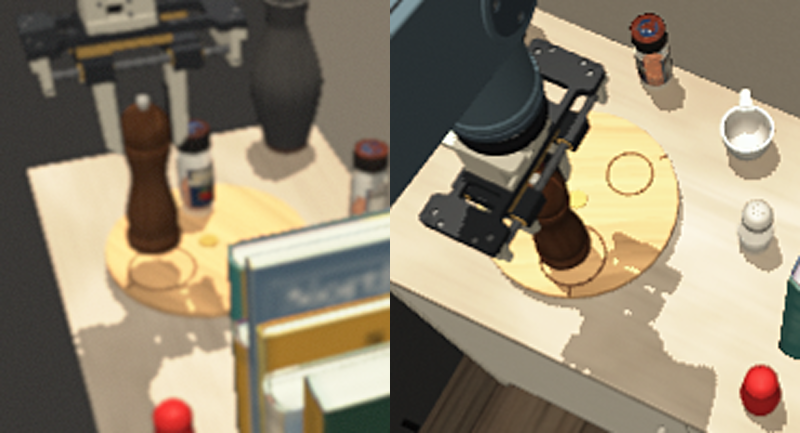

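The mill hangs upright in the grip over the large ring (left half: button (142,101), ring (160,270); right half: foot (570,262), ring (575,255)). The platter has not turned. I will measure the residual offset.

```bash
python3 - <<'E'
from m import *
off=lambda u,v:((u+.5)*180/390-.5+150,(v+.5)*200/433-.5+60)
p=off(142,101);x,y=int(p[0]-5),int(p[1]-5);im=full(s,x,y,11,11).astype(int);b,n=cen(im[...,0]>100,x,y)
dz=env.observe()['ee_pos'][2]-.1306
print(p,b,n,'button@',plane(s,[b],.165+dz),'ref earlier',plane(s,[(218.,178.9333)],.1655),dz)
# foot in top: row extents of dark brown
im=t['image'].astype(int);m=(im[...,2]<115)&(im[...,2]>im[...,0]+12)&(im[...,2]>25)
for r in range(198,230,2):
    k=np.nonzero(m[r,180:235])[0]
    if len(k):print(r,180+k.min(),180+k.max(),end=' | ')
a=np.linspace(0,2*np.pi,73)
P=proj(t,np.c_[.4667+.029*np.cos(a),.1775+.029*np.sin(a),0*a+dz]);print('\nexp foot at ring',P.min(0),P.max(0))
P=proj(s,[[.4667,.1775,.165+dz]]);print('exp btn side',P)
# jitter: rings from top still same?
print('small',circ(plane(t,ring(t,0,0,0,0,(231,180),7,14),.026)))
E
```

```text
(215.26923076923077, 106.38221709006928) [215.4138 106.1379] 29.0 button@ [[0.4644 0.1714 0.2301]] ref earlier [[0.428  0.0275 0.1655]] 0.06511957925821049
198 189 205 | 200 188 207 | 202 180 208 | 204 181 209 | 206 185 210 | 208 186 211 | 210 187 212 | 212 188 212 | 214 188 212 | 216 189 211 | 218 190 210 | 220 190 209 | 222 193 206 | 224 198 217 | 
exp foot at ring [188.7077 199.7027] [213.9857 223.2977]
exp btn side [[215.8272 104.4817]]
small (array([0.5804, 0.1661]), np.float64(0.025995755117525488), 104)
```

```bash
python3 - <<'E'
from m import *
im=s['image'].astype(int);m=(im[...,2]<105)&(im[...,2]>im[...,0]+12)
for r in range(108,182,4):
    k=np.nonzero(m[r,200:242])[0]
    if len(k):print(r,200+k.min(),200+k.max(),end=' | ')
a=np.linspace(0,2*np.pi,73);print()
for y0,y1 in((.1765,.1765),(.180,.1715)):
  x=.4655
  for z,r in((0,.029),(.130,.025),(.165,.001)):
    yy=y0+(y1-y0)*z/.165
    P=proj(s,np.c_[x+r*np.cos(a),yy+r*np.sin(a),0*a+z+.065]);print(y0,z,P.min(0),P.max(0))
E
```

```text
108 209 228 | 112 205 237 | 116 205 229 | 120 206 241 | 124 206 240 | 128 207 232 | 132 209 227 | 136 210 226 | 140 211 237 | 144 211 227 | 148 211 228 | 152 210 229 | 156 209 231 | 160 210 231 | 164 210 232 | 168 210 232 | 172 211 231 | 176 217 224 | 
0.1765 0 [210.7293 163.1156] [236.473  178.9544]
0.1765 0.13 [204.9712 114.0198] [229.5891 127.0423]
0.1765 0.165 [214.8507 104.6234] [215.8651 105.1332]
0.18 0 [210.3857 162.2561] [236.0672 178.0163]
0.18 0.13 [205.3075 114.7746] [229.985  127.8626]
0.18 0.165 [215.4316 105.8281] [216.45  106.342]
```

```bash
python3 -m crank '[[[0.0005,0.001,0],[-0.2,0,0],-1],[[0,0.0015,0],[-0.2,0,0],-1],[[0,0,0],[0,0,0],-1],[[0,0,0],[0,0,0],-1],[[0,0,0],[0,0,0],-1]]' 25; cat > mm.py <<'E'
from m import *
o=env.observe();dz=o['ee_pos'][2]-.1306
p=(215,106);x,y=p[0]-5,p[1]-5;im=full(s,x,y,11,11).astype(int);b,n=cen(im[...,0]>100,x,y)
print(b,n,'button',plane(s,[b],.165+dz),dz)
for c,nm,r0,r1,c0,c1,th in((t,'top',198,230,180,235,115),(s,'side',150,182,200,242,105)):
    im=c['image'].astype(int);m=(im[...,2]<th)&(im[...,2]>im[...,0]+12)&(im[...,2]>25)
    print(nm)
    for r in range(r0,r1,1):
        k=np.nonzero(m[r,c0:c1])[0]
        if len(k):print(r,c0+k.min(),c0+k.max(),end=' | ')
    a=np.linspace(0,2*np.pi,73)
    P=proj(c,np.c_[.4667+.029*np.cos(a),.1775+.029*np.sin(a),0*a+dz]);print('\nexp',P.min(0),P.max(0))
E
python3 mm.py
```

```text
time: 5.78
ee_pos: [0.4669, 0.1792, 0.1956]
ee_rot: [0.707, 0.707, -0.02, 0.02]
force: [-0.4, -0.3, -1.9]
opening: 0.509
gripper_force: 24.8
[215.1111 105.037 ] 27.0 button [[0.4649 0.176  0.2301]] 0.06505614747797053
top
198 184 205 | 199 183 206 | 200 183 207 | 201 182 208 | 202 182 209 | 203 188 209 | 204 183 210 | 205 184 212 | 206 184 212 | 207 187 212 | 208 187 213 | 209 187 213 | 210 188 213 | 211 188 213 | 212 188 213 | 213 188 213 | 214 189 219 | 215 190 213 | 216 190 213 | 217 190 212 | 218 190 212 | 219 192 211 | 220 192 210 | 221 193 209 | 222 194 208 | 223 196 206 | 224 198 217 | 229 212 212 | 
exp [188.7135 199.7129] [213.99   223.3067]
side
150 211 241 | 151 210 229 | 152 210 229 | 153 210 238 | 154 210 238 | 155 210 241 | 156 210 231 | 157 210 231 | 158 210 232 | 159 210 232 | 160 210 232 | 161 210 232 | 162 211 231 | 163 211 232 | 164 211 232 | 165 211 232 | 166 210 233 | 167 210 233 | 168 210 233 | 169 210 232 | 170 210 232 | 171 211 232 | 172 211 232 | 173 211 232 | 174 212 230 | 175 213 228 | 176 215 226 | 
exp [211.1497 162.7449] [236.8661 178.5511]
```

```bash
python3 -m crank '[[[0,0,0],[-0.15,0,0],-1],[[0,0,-0.01],[0,0,0],-1],[[0,0,-0.01],[0,0,0],-1],[[0,0,-0.008],[0,0,0],-1],[[0,0,-0.004],[0,0,0],-1],[[0,0,0],[0,0,0],-1],[[0,0,0],[0,0,0],-1]]'; python3 mm.py
```

```text
time: 6.75
ee_pos: [0.4672, 0.1792, 0.1639]
ee_rot: [0.707, 0.707, -0.027, 0.027]
force: [-0.3, 0.3, -1.0]
opening: 0.512
gripper_force: 24.8Traceback (most recent call last):
  File "mm.py", line 3, in <module>
    p=(215,106);x,y=p[0]-5,p[1]-5;im=full(s,x,y,11,11).astype(int);b,n=cen(im[...,0]>100,x,y)
                                                                       ~~~^^^^^^^^^^^^^^^^^^^
  File "m.py", line 6, in cen
    M=cv2.moments(m.astype(np.uint8),True);return np.array([M['m10']/M['m00']+x,M['m01']/M['m00']+y]),M['m00']
                                                            ~~~~~~~~^~~~~~~~~
ZeroDivisionError: float division by zero
```

```bash
sed -i 's/^p=(215,106)/p=proj(s,[[.4667,.1775,.165+dz]])[0].astype(int)/' mm.py; python3 mm.py; python3 -c "
from h import *
c=cap('side')['image'][80:230,170:270];cv2.imwrite('pics/side3.png',cv2.resize(c,None,fx=4,fy=4,interpolation=2))"
```

```text
[216.7857 118.5   ] 28.0 button [[0.4653 0.1785 0.1983]] 0.03332173815885198
top
198 190 204 | 199 190 204 | 200 189 203 | 201 188 205 | 202 188 207 | 203 188 208 | 204 180 210 | 205 181 212 | 206 180 212 | 207 180 212 | 208 181 212 | 209 182 217 | 210 184 217 | 211 188 215 | 212 191 218 | 213 191 219 | 214 191 216 | 215 191 216 | 216 192 216 | 217 192 217 | 218 193 217 | 219 193 216 | 220 193 216 | 221 194 216 | 222 194 215 | 223 195 214 | 224 195 217 | 225 196 213 | 226 197 212 | 227 198 210 | 228 200 208 | 229 204 212 | 
exp [191.5217 204.6591] [216.0501 227.6588]
side
150 213 241 | 151 213 227 | 152 213 227 | 153 213 238 | 154 213 238 | 155 214 241 | 156 214 228 | 157 214 228 | 158 214 229 | 159 213 229 | 160 213 230 | 161 213 230 | 162 213 231 | 163 213 231 | 164 213 232 | 165 212 232 | 166 212 232 | 167 212 232 | 168 212 232 | 169 212 232 | 170 212 232 | 171 212 232 | 172 212 232 | 173 212 232 | 174 213 232 | 175 213 233 | 176 213 233 | 177 213 234 | 178 213 234 | 179 212 234 | 180 212 234 | 181 212 234 | 
exp [212.7955 173.55  ] [237.9121 189.4555]
```

View pics/side3.png

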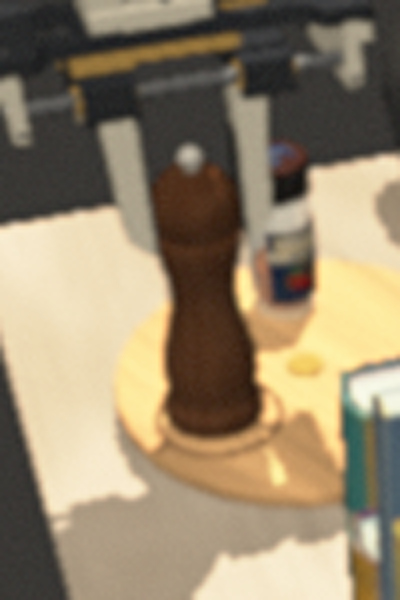

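The mill is upright just over the platter, foot at crop (165–262, 430) and ring at (158–284, 425), so it looks slightly left of centre. I will compare it with the standing-mill reference to remove camera bias.

```bash
python3 - <<'E'
from m import *
a=np.linspace(0,2*np.pi,181)
def ext(im,rows,c0,c1):
    g=im.astype(float);out=[]
    for r in rows:
        v=g[r,c0:c1,2]; k=np.nonzero(v<135)[0]; 
        run=k  # dark red channel
        l,h=k.min(),k.max()
        f=lambda i,j:i+(v[i]-135)/(v[i]-v[j]) # subpixel crossing
        out.append((c0+f(l-1,l),c0+f(h,h+1)))
    return np.round(out,1)
s0=cv2.imread('pics/side0.png')
P=proj(s,np.c_[.4295+.029*np.cos(a),.0275+.029*np.sin(a),0*a]);print('model start',P.min(0),P.max(0),'obs',ext(s0,range(232,242,2),205,245).tolist())
dz=env.observe()['ee_pos'][2]-.1306
P=proj(s,np.c_[.4667+.029*np.cos(a),.1775+.029*np.sin(a),0*a+dz]);print('model now',P.min(0),P.max(0),'obs',ext(s['image'],range(176,188,2),205,245).tolist())
# ring in side
P=proj(s,np.c_[.4667+.036*np.cos(a),.1775+.036*np.sin(a),0*a+.026]);print('ring model',P.min(0),P.max(0))
g=cv2.cvtColor(s['image'],cv2.COLOR_BGR2GRAY);
for r in (182,184,186):print(r,g[r,204:248].tolist())
E
```

```text
model start [213.3272 229.9829] [240.9266 250.2344] obs [[211.4, 236.3], [211.4, 236.9], [211.2, 237.1], [211.1, 237.1], [211.1, 237.1]]
model now [212.7943 173.5854] [237.9151 189.4912] obs [[212.1, 234.1], [211.7, 234.8], [211.0, 234.9], [210.9, 234.8], [212.0, 234.2], [212.8, 233.0]]
ring model [210.1227 174.1412] [241.1484 193.9151]
182 [231, 232, 233, 231, 225, 194, 146, 101, 67, 56, 57, 58, 54, 51, 55, 52, 48, 51, 50, 51, 52, 53, 51, 54, 57, 52, 54, 48, 44, 37, 58, 118, 191, 224, 223, 198, 185, 210, 224, 218, 209, 207, 207, 213]
184 [229, 230, 231, 229, 211, 189, 188, 168, 105, 60, 52, 59, 57, 57, 59, 62, 57, 56, 58, 61, 58, 57, 58, 52, 49, 49, 44, 44, 35, 48, 94, 162, 208, 221, 210, 179, 174, 189, 191, 177, 157, 147, 149, 159]
186 [223, 225, 228, 226, 207, 180, 178, 172, 140, 99, 68, 52, 45, 52, 55, 52, 51, 53, 56, 57, 56, 52, 47, 42, 36, 40, 43, 55, 79, 107, 129, 150, 161, 157, 136, 120, 138, 155, 156, 154, 152, 151, 149, 148]
```

```bash
python3 - <<'E'
from m import *
g=t['image'][...,2].astype(int)
for c in(200,202,204,206,208):print('col',c,'rows218+',g[218:240,c].tolist())
for r in(212,214,216,218,220):print('row',r,'cols184+',g[r,184:226].tolist())
a=np.linspace(0,2*np.pi,181)
P=proj(t,np.c_[.4667+.036*np.cos(a),.1775+.036*np.sin(a),0*a+.026]);print('ring',P.min(0),P.max(0))
cv2.imwrite('pics/top3.png',cv2.resize(t['image'][165:245,160:260],None,fx=6,fy=6,interpolation=2))
E
```

```text
col 200 rows218+ [56, 55, 56, 57, 52, 48, 41, 58, 62, 54, 58, 178, 182, 115, 247, 254, 253, 255, 233, 155, 164, 174]
col 202 rows218+ [50, 52, 54, 57, 53, 50, 42, 51, 66, 68, 46, 139, 206, 141, 121, 155, 160, 130, 156, 151, 167, 176]
col 204 rows218+ [55, 55, 51, 49, 48, 45, 41, 54, 65, 69, 48, 110, 196, 143, 140, 185, 191, 192, 191, 151, 166, 178]
col 206 rows218+ [48, 51, 52, 49, 46, 41, 40, 55, 62, 62, 42, 119, 185, 120, 171, 193, 187, 189, 182, 149, 166, 177]
col 208 rows218+ [47, 47, 47, 45, 42, 39, 59, 64, 63, 43, 56, 199, 155, 119, 179, 193, 187, 192, 170, 145, 167, 177]
row 212 cols184+ [253, 250, 244, 218, 227, 244, 140, 37, 41, 45, 48, 47, 47, 44, 42, 43, 48, 50, 48, 46, 47, 48, 50, 50, 49, 48, 44, 40, 39, 32, 28, 35, 103, 183, 100, 119, 193, 187, 185, 186, 185, 186]
row 214 cols184+ [250, 250, 250, 251, 254, 249, 120, 41, 47, 48, 48, 50, 51, 51, 49, 48, 49, 52, 52, 52, 49, 49, 49, 52, 50, 50, 46, 41, 40, 33, 34, 43, 53, 183, 255, 155, 146, 198, 196, 195, 195, 197]
row 216 cols184+ [250, 250, 250, 251, 246, 175, 133, 128, 42, 48, 51, 51, 54, 56, 55, 52, 52, 51, 53, 55, 54, 51, 49, 50, 50, 51, 48, 44, 38, 32, 35, 50, 38, 121, 230, 131, 147, 212, 207, 206, 206, 206]
row 218 cols184+ [250, 250, 250, 252, 247, 184, 209, 248, 120, 37, 46, 51, 54, 57, 57, 56, 56, 51, 50, 52, 55, 53, 48, 46, 47, 47, 46, 42, 35, 36, 48, 47, 42, 119, 208, 124, 173, 212, 214, 230, 235, 251]
row 220 cols184+ [250, 250, 250, 252, 245, 193, 231, 255, 249, 45, 36, 44, 48, 54, 57, 57, 56, 56, 54, 51, 51, 53, 52, 48, 47, 45, 42, 35, 38, 55, 56, 43, 73, 164, 165, 123, 214, 217, 215, 216, 216, 215]
ring [189.1966 203.0643] [219.4455 231.4503]
```

View pics/top3.png

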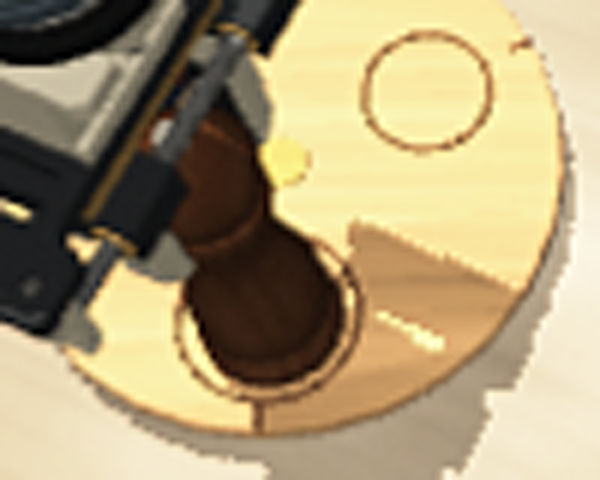

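The top crop shows the foot (265,335) nearly concentric with the large ring (267,310). I will nudge about 2 mm in x and lower in small steps.

```bash
python3 -m crank '[[[0.001,0.0005,0],[0,0,0],-1],[[0.001,0,0],[0,0,0],-1],[[0,0,-0.002],[0,0,0],-1],[[0,0,-0.002],[0,0,0],-1],[[0,0,-0.001],[0,0,0],-1],[[0,0,0],[0,0,0],-1]]'; python3 -m crank '[[[0,0,-0.001],[0,0,0],-1],[[0,0,0],[0,0,0],-1]]'; python3 -m crank '[[[0,0,-0.001],[0,0,0],-1],[[0,0,0],[0,0,0],-1]]'
```

```text
time: 7.95
ee_pos: [0.4688, 0.1796, 0.1585]
ee_rot: [0.707, 0.707, -0.027, 0.027]
force: [0.2, -0.5, -1.5]
opening: 0.51
gripper_force: 24.8
time: 8.2
ee_pos: [0.469, 0.1797, 0.1578]
ee_rot: [0.707, 0.707, -0.027, 0.027]
force: [-0.8, 0.2, -0.5]
opening: 0.508
gripper_force: 24.8
time: 8.45
ee_pos: [0.4692, 0.1797, 0.1576]
ee_rot: [0.707, 0.707, -0.027, 0.027]
force: [-1.2, 0.1, 5.3]
opening: 0.504
gripper_force: 24.9
```

```bash
python3 -m crank '[[[0,0,0],[0,0,0],-1],[[0,0,0],[0,0,0],-1],[[0,0,0],[0,0,0],0.1],[[0,0,0],[0,0,0],0.2],[[0,0,0],[0,0,0],0.4],[[0,0,0],[0,0,0],0.7],[[0,0,0],[0,0,0],0.7]]' 4; python3 -m crank '[[[0,0,0.015],[0,0,0],0.7],[[0,0,0.04],[0,0,0],0.7],[[0,0,0.055],[0.275,0,0],0.7],[[0,0,0.055],[0.275,0,0],0.7],[[0.01,-0.03,0.02],[0,0,0],1],[[0.02,-0.05,0],[0,0,0],1],[[0.03,-0.05,0],[0,0,0],1],[[0.03,-0.04,0],[0,0,0],1],[[0.02,-0.003,0],[0,0,0],1],[[0,0,0],[0,0,0],1]]'; python3 - <<'E'
from m import *
print(rings())
s['image'];cv2.imwrite('pics/side4.png',s['image']);cv2.imwrite('pics/top4.png',t['image'])
a=s['image'][80:230,160:320];b=t['image'][130:280,150:330]
cv2.imwrite('pics/b4.png',np.vstack([cv2.resize(a,(320,300),interpolation=2),cv2.resize(b,(320,300),interpolation=2)]) if 0 else np.hstack([cv2.resize(a,(395,370),interpolation=2),cv2.resize(b,(405,370),interpolation=2)]))
E
```

```text
time: 9.32
ee_pos: [0.469, 0.1797, 0.1567]
ee_rot: [0.707, 0.707, -0.027, 0.027]
force: [-0.6, 0.3, -0.3]
opening: 0.836
gripper_force: 0.0
time: 10.58
ee_pos: [0.5796, 0.0058, 0.3419]
ee_rot: [0.708, 0.707, 0.0, -0.0]
force: [-0.0, 0.0, -0.4]
opening: 0.997
gripper_force: 0.0
((array([0.4639, 0.1866]), np.float64(0.03623473025623681), 42), (array([0.5743, 0.1589]), np.float64(0.02599472850953743), 91))
```

View pics/b4.png

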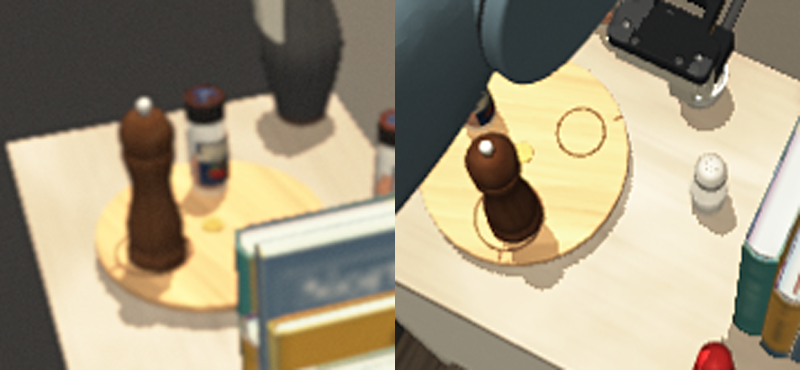

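The platter has turned about 8° clockwise. The small ring is now at (580,132) in the right half, and the mill (foot (515,225)) stands off its ring's centre. I need the exact state and whether it still drifts.

```bash
cat > st.py <<'E'
from m import *
def sub(v,th=135):
    return v
L,S=rings();sp0=np.array([.5804,.1661]),np.array([.4667,.1775])
print('L',L,'S',S,env.observe()['time'])
# spindle from original rings: third-turn geometry
mid=(sp0[0]+sp0[1])/2;d=(sp0[0]-sp0[1]);n=np.array([-d[1],d[0]])/np.linalg.norm(d);sp=mid+n*.033
v0=sp0[0]-sp;v1=S[0]-sp;print('spindle',sp,np.hypot(*v0),np.hypot(*v1),'turned deg',np.degrees(np.arctan2(v0[0]*v1[1]-v0[1]*v1[0],v0@v1)))
th=np.arctan2(v0[0]*v1[1]-v0[1]*v1[0],v0@v1);R=np.array([[np.cos(th),-np.sin(th)],[np.sin(th),np.cos(th)]])
print('large ring now',sp+R@(sp0[1]-sp))
# mill
hs=t['image'][170:240,170:230].astype(int);b,nb=cen((hs.min(2)>150)&(np.add.outer(np.arange(70)<45,np.zeros(60))>0)&(np.abs(hs[...,2]-hs[...,0])<40),170,170)
print('btn top',b,nb,plane(t,[b],.191))
E
python3 st.py; python3 - <<'E'
from m import *
a=np.linspace(0,2*np.pi,181)
im=t['image'][...,2].astype(int)
for r in range(212,238,3):
    k=np.nonzero((im[r,185:235]<115))[0];print(r,185+k.min(),185+k.max(),end=' | ')
for x,y in((.4667,.1775),(.469,.174)):
    P=proj(t,np.c_[x+.029*np.cos(a),y+.029*np.sin(a),0*a+.026]);print('\n',P.min(0),P.max(0),proj(t,[[x,y,.191]]),end='')
    P=proj(s,np.c_[x+.029*np.cos(a),y+.029*np.sin(a),0*a+.026]);print('\n side',P.min(0),P.max(0),proj(s,[[x,y,.191]]),end='')
im=s['image'][...,2].astype(int);print()
for r in range(176,192,3):
    k=np.nonzero((im[r,200:250]<120))[0];print(r,200+k.min(),200+k.max(),end=' | ')
b,n=cen(s['image'][114:128,210:226,0]>110,210,114);print('btn side',b,n,plane(s,[b],.191))
E
```

```text
L (array([0.4637, 0.1864]), np.float64(0.03595621874457741), 46) S (array([0.5742, 0.1589]), np.float64(0.026009958410332854), 90) 10.775
spindle [0.5268 0.2046] 0.06598039481542989 0.06588989872920167 turned deg -8.26290530907229
large ring now [0.4634 0.1864]
btn top [190. 189.] 21.0 [[0.4681 0.1784 0.191 ]]
212 189 214 | 215 190 215 | 218 191 215 | 221 192 214 | 224 194 212 | 227 198 210 | Traceback (most recent call last):
  File "<stdin>", line 5, in <module>
    return umr_minimum(a, axis, None, out, keepdims, initial, where)
ValueError: zero-size array to reduction operation minimum which has no identity
```

```bash
python3 -m crank '[[[-0.02,0.025,0],[0,0,-1],1],[[-0.025,0.035,0],[0,0,-1],1],[[-0.025,0.04,0],[0,0,-1],1],[[-0.025,0.04,0],[0,0,-1],1],[[-0.017,0.032,0],[0,0,-1],1],[[0,0,0],[0,0,-1],1],[[0,0,0],[0,0,-1],1],[[0,0,0],[0,0,-1],1],[[0,0,0],[0,0,-0.25],1],[[0,0,0],[0,0,0],1]]'; python3 st.py;  python3 - <<'E'
from m import *
a=np.linspace(0,2*np.pi,181)
for x,y in((.4667,.1775),(.4687,.1785)):
    P=proj(t,np.c_[x+.029*np.cos(a),y+.029*np.sin(a),0*a+.026]);print(P.min(0),P.max(0),proj(t,[[x,y,.191]]))
    P=proj(s,np.c_[x+.029*np.cos(a),y+.029*np.sin(a),0*a+.026]);print(' side',P.min(0),P.max(0),proj(s,[[x,y,.191]]))
im=s['image'][...,2].astype(int);print()
for r in range(170,196,3):
    k=np.nonzero((im[r,200:250]<120))[0]
    if len(k):print(r,200+k.min(),200+k.max(),end=' | ')
b,n=cen(s['image'][114:128,210:226,0]>110,210,114);print('btn side',b,n,plane(s,[b],.191))
E
```

```text
time: 12.12
ee_pos: [0.4666, 0.1788, 0.3419]
ee_rot: [0.978, 0.209, 0.0, 0.0]
force: [-0.5, 0.2, 0.1]
opening: 1.0
gripper_force: 0.0
L (array([0.4639, 0.1862]), np.float64(0.03605071963041579), 43) S (array([0.5743, 0.1589]), np.float64(0.02599472850953743), 91) 12.225
spindle [0.5268 0.2046] 0.06598039481542989 0.06588883320564139 turned deg -8.229233128292444
large ring now [0.4634 0.1864]
btn top [189.8421 188.8421] 19.0 [[0.4683 0.1789 0.191 ]]
[192.1462 205.7607] [216.5118 228.6255] [[190.0547 189.7571]]
 side [213.158  175.9737] [238.1461 191.8986] [[217.9826 121.761 ]]
[192.1979 204.8981] [216.5439 227.7264] [[190.1163 188.745 ]]
 side [213.9041 175.5494] [238.8586 191.4363] [[218.8206 121.3423]]

170 212 233 | 173 212 233 | 176 212 234 | 179 212 234 | 182 212 235 | 185 213 234 | 188 216 231 | btn side [217.6452 121.7419] 31.0 [[0.4661 0.1778 0.191 ]]
```

```bash
python3 -m crank '[[[0.0005,0,-0.05],[0,0,0],1],[[0,0,-0.05],[0,0,0],1],[[0,0,-0.05],[0,0,0],1],[[0,0,-0.025],[0,0,0],1],[[0,0,-0.011],[0,0,0],1],[[0,0,0],[0,0,0],0.5],[[0,0,0],[0,0,0],0.2],[[0,0,0],[0,0,0],0.1],[[0,0,0],[0,0,0],-1],[[0,0,0],[0,0,0],-1]]' 10; python3 -m crank '[[[0,0,0],[0,0,0],-1],[[0,0,0],[0,0,0],-1],[[0,0,0],[0,0,0],-1]]' 20; python3 st.py|grep -v btn; python3 -m crank '[[[0,0,0.004],[0,0,0],-1],[[0,0,0.006],[0,0,0],-1],[[0,0,0],[0,0,0],-1],[[0,0,0],[0,0,0],-1]]' 20; python3 st.py
```

```text
time: 13.58
ee_pos: [0.4676, 0.1787, 0.156]
ee_rot: [0.978, 0.208, 0.0, -0.0]
force: [-0.7, 1.5, 1.8]
opening: 0.517
gripper_force: 10.1
time: 13.95
ee_pos: [0.4677, 0.1787, 0.156]
ee_rot: [0.978, 0.208, 0.0, -0.0]
force: [-0.1, 0.2, 4.6]
opening: 0.51
gripper_force: 20.0
L (array([0.4638, 0.1858]), np.float64(0.03587988273253812), 46) S (array([0.5753, 0.1595]), np.float64(0.025886695818295287), 50) 14.05
spindle [0.5268 0.2046] 0.06598039481542989 0.06621720477546607 turned deg -7.194727455452863
large ring now [0.4638 0.1852]
time: 14.55
ee_pos: [0.4673, 0.1786, 0.1655]
ee_rot: [0.978, 0.208, -0.0, -0.0]
force: [-1.4, 1.3, -1.0]
opening: 0.512
gripper_force: 20.0
L (array([0.4633, 0.1859]), np.float64(0.03579294698578215), 58) S (array([0.5751, 0.1589]), np.float64(0.02537117688145338), 68) 14.65
spindle [0.5268 0.2046] 0.06598039481542989 0.06651262755196509 turned deg -7.745675341785715
large ring now [0.4636 0.1859]
btn top [189.7143 183.2143] 14.0 [[0.4791 0.1854 0.191 ]]
```

```bash
python3 -m crank '[[[-0.0018,0.0037,0],[0,0,0],-1],[[-0.0019,0.0036,0],[0,0,0],-1],[[0,0,0],[0,0,0],-1],[[0,0,-0.003],[0,0,0],-1],[[0,0,-0.003],[0,0,0],-1],[[0,0,-0.0015],[0,0,0],-1],[[0,0,0],[0,0,0],-1]]'; python3 -m crank '[[[0,0,-0.001],[0,0,0],-1],[[0,0,0],[0,0,0],-1]]'; python3 -m crank '[[[0,0,-0.001],[0,0,0],-1],[[0,0,0],[0,0,0],-1]]';  python3 st.py | grep -v btn
```

```text
time: 15.52
ee_pos: [0.4636, 0.1859, 0.1579]
ee_rot: [0.978, 0.208, -0.0, -0.0]
force: [0.2, -0.4, -2.4]
opening: 0.513
gripper_force: 20.0
time: 15.78
ee_pos: [0.4637, 0.1859, 0.1571]
ee_rot: [0.978, 0.208, -0.0, -0.0]
force: [0.9, -0.7, -1.3]
opening: 0.513
gripper_force: 20.0
time: 16.02
ee_pos: [0.4637, 0.1859, 0.1561]
ee_rot: [0.978, 0.208, -0.0, 0.0]
force: [0.2, -0.0, -2.1]
opening: 0.513
gripper_force: 20.0
L (array([0.4635, 0.1857]), np.float64(0.03576842242160999), 79) S (array([0.576 , 0.1616]), np.float64(0.027626681744785952), 50) 16.125
spindle [0.5268 0.2046] 0.06598039481542989 0.06530437805569433 turned deg -5.474573917238559
large ring now [0.4644 0.1834]
```

```bash
python3 -m crank '[[[0,0,-0.001],[0,0,0],-1],[[0,0,0],[0,0,0],-1]]'; python3 -m crank '[[[0,0,-0.0007],[0,0,0],-1],[[0,0,0],[0,0,0],-1]]';  python3 st.py | grep L
```

```text
time: 16.38
ee_pos: [0.4642, 0.1861, 0.156]
ee_rot: [0.978, 0.208, 0.001, -0.0]
force: [-1.3, 0.0, 5.8]
opening: 0.517
gripper_force: 20.0
time: 16.62
ee_pos: [0.4646, 0.1863, 0.156]
ee_rot: [0.978, 0.208, 0.001, -0.0]
force: [-2.0, -0.0, 9.6]
opening: 0.512
gripper_force: 20.0
L (array([0.4635, 0.1856]), np.float64(0.035684020580282624), 79) S (array([0.5752, 0.1604]), np.float64(0.02663086699019979), 58) 16.725
```

```bash
python3 -m crank '[[[0.0003,-0.0006,0],[0,0,0.06],-1],[[0.0003,-0.001,0],[0,0,0.12],-1],[[0.0004,-0.0012,0],[0,0,0.15],-1],[[0.0004,-0.0012,0],[0,0,0.15],-1],[[0.0004,-0.0012,0],[0,0,0.15],-1],[[0.0004,-0.0012,0],[0,0,0.15],-1],[[0.0005,-0.0012,0],[0,0,0.12],-1],[[0.0003,-0.0007,0],[0,0,0.1],-1],[[0.0002,-0.0004,0],[0,0,0],-1],[[0,0,0],[0,0,0],-1]]'; python3 st.py | grep -v btn
```

```text
time: 17.98
ee_pos: [0.4677, 0.1775, 0.156]
ee_rot: [0.961, 0.276, 0.001, 0.0]
force: [-1.9, -0.7, 9.7]
opening: 0.517
gripper_force: 20.1
L (array([0.4669, 0.1776]), np.float64(0.03621690710576264), 95) S (array([0.5788, 0.167 ]), np.float64(0.02725789972100281), 54) 18.075
spindle [0.5268 0.2046] 0.06598039481542989 0.06421606293252141 turned deg -0.18537981055468855
large ring now [0.4666 0.1777]
```

```bash
python3 -m crank '[[[0,0,0.0005],[0,0,0],-1],[[0,0,0.0004],[0,0,0],-1],[[0,0,0],[0,0,0],-1]]' 10;  python3 -m crank '[[[0,0,0],[0,0,0],-1],[[0,0,0],[0,0,0],-1]]' 3; python3 st.py | grep L
```

```text
time: 18.45
ee_pos: [0.4675, 0.1773, 0.1559]
ee_rot: [0.961, 0.276, 0.001, 0.0]
force: [0.1, -0.6, 6.5]
opening: 0.516
gripper_force: 10.0
time: 18.7
ee_pos: [0.4672, 0.1772, 0.1554]
ee_rot: [0.961, 0.276, 0.0, 0.0]
force: [0.6, -0.7, 3.8]
opening: 0.519
gripper_force: 3.0
L (array([0.4667, 0.1778]), np.float64(0.0362734944217562), 97) S (array([0.5784, 0.1675]), np.float64(0.02782974326063133), 54) 18.8
```

Now a slow symmetric opening.

```bash
python3 -m crank '[[[0,0,0.0005],[0,0,0],0.05],[[0,0,0],[0,0,0],0.07],[[0,0,0],[0,0,0],0.1],[[0,0,0],[0,0,0],0.15]]' 3;python3 st.py | grep L;  python3 -m crank '[[[0,0,0],[0,0,0],0.3],[[0,0,0],[0,0,0],0.6],[[0,0,0],[0,0,0],0.8],[[0,0,0],[0,0,0],0.8]]' 3; python3 st.py | grep L
```

```text
time: 19.3
ee_pos: [0.4667, 0.1773, 0.1556]
ee_rot: [0.961, 0.276, -0.0, -0.0]
force: [-0.6, 0.4, -0.2]
opening: 0.572
gripper_force: 0.0
L (array([0.4666, 0.1782]), np.float64(0.03619037516583842), 89) S (array([0.5786, 0.1668]), np.float64(0.027528779585047937), 60) 19.4
time: 19.9
ee_pos: [0.467, 0.1773, 0.1559]
ee_rot: [0.961, 0.276, 0.0, 0.0]
force: [-0.5, -0.8, 0.4]
opening: 0.884
gripper_force: 0.0
L (array([0.4663, 0.1779]), np.float64(0.035902366472372396), 90) S (array([0.5783, 0.1673]), np.float64(0.027907608084508907), 54) 20.0
```

```bash
python3 -m crank '[[[0,0,0.02],[0,0,0],0.8],[[0,0,0.05],[0,0,0],0.8],[[0,0,0.06],[0,0,0],0.8],[[0,0,0.055],[0,0,1],0.9],[[0.015,-0.025,0],[0,0,1],1],[[0.025,-0.035,0],[0,0,1],1],[[0.025,-0.04,0],[0,0,1],1],[[0.025,-0.04,0],[0,0,1],1],[[0.022,-0.031,0],[0,0,1],1],[[0,0,0],[0,0,1],1]]'; python3 -m crank '[[[0,0,0],[0,0,0.75],1],[[0,0,0],[0,0,0],1]]'; python3 st.py; python3 - <<'E'
from m import *
cv2.imwrite('pics/top5.png',cv2.resize(t['image'][130:280,150:330],None,fx=4,fy=4,interpolation=2))
a=np.linspace(0,2*np.pi,181);x,y=.4667,.1775
P=proj(t,np.c_[x+.029*np.cos(a),y+.029*np.sin(a),0*a+.026]);print(P.min(0),P.max(0))
g=t['image'][...,2].astype(int)
for r in(212,215,218):k=np.nonzero(g[r,185:235]<115)[0];print(r,185+k.min(),185+k.max())
print(g[220:236,204].tolist())
b,n=cen(s['image'][114:128,210:226,0]>110,210,114);print('btn side',b,n,plane(s,[b],.191))
E
```

```text
time: 21.25
ee_pos: [0.5801, 0.0035, 0.3397]
ee_rot: [0.719, 0.695, -0.001, -0.0]
force: [-1.2, -0.5, 0.3]
opening: 1.0
gripper_force: 0.0
time: 21.5
ee_pos: [0.5789, 0.0061, 0.3407]
ee_rot: [0.682, 0.731, -0.0, -0.0]
force: [0.5, -0.7, 0.2]
opening: 1.005
gripper_force: 0.0
L (array([0.4665, 0.178 ]), np.float64(0.03601272031095434), 87) S (array([0.5803, 0.1656]), np.float64(0.026064409619150925), 101) 21.6
spindle [0.5268 0.2046] 0.06598039481542989 0.06615177436163748 turned deg -0.37668679610711414
large ring now [0.4665 0.1779]
btn top [190.1111 189.5556] 18.0 [[0.4671 0.1776 0.191 ]]
[192.1462 205.7607] [216.5118 228.6255]
212 190 213
215 190 214
218 191 215
[50, 49, 49, 44, 39, 60, 67, 56, 46, 199, 215, 142, 139, 187, 194, 195]
btn side [217.5484 122.2903] 31.0 [[0.4654 0.1758 0.191 ]]
```

View pics/top5.png

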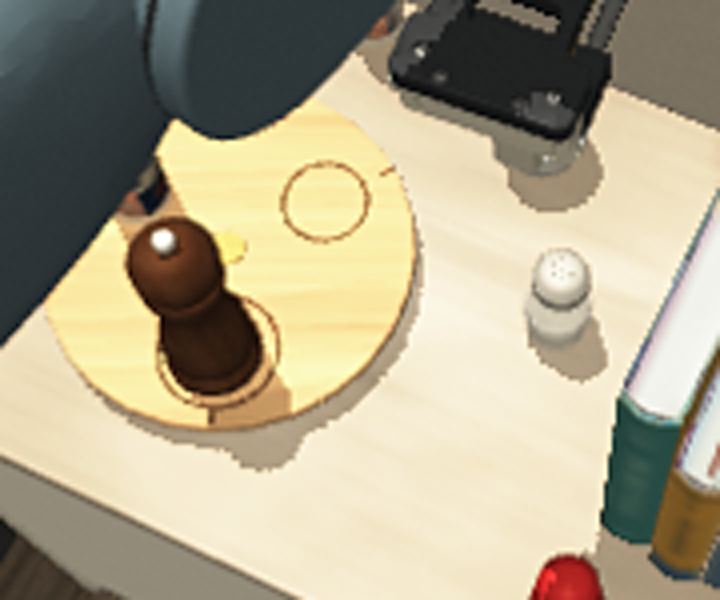

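The mill stands upright, centred in the large ring (crop foot (212,360), ring (219,350)). The platter is within 0.4° of its original heading, and the shaker is untouched at (560,280). Now the shaker.

```bash
python3 -m crank '[[[0,0,-0.05],[0,0,0],1],[[0,0,-0.06],[0,0,0],1],[[0,0,-0.06],[0,0,0],1],[[0,0,-0.05],[0,0,0],1],[[0,0,-0.03],[0,0,0],1],[[0,0,-0.018],[0,0,0],1],[[0,0,0],[0,0,0],1]]' 8; python3 -m crank '[[[0,0,0],[0,0,0],0.4],[[0,0,0],[0,0,0],0],[[0,0,0],[0,0,0],-0.2],[[0,0,0],[0,0,0],-1],[[0,0,0],[0,0,0],-1],[[0,0,0],[0,0,0],-1]]' 8; python3 -m crank '[[[0,0,0],[0,0,0],-1],[[0,0,0],[0,0,0],-1]]' 15; python3 st.py | grep L
```

```text
time: 22.58
ee_pos: [0.5778, 0.0066, 0.0714]
ee_rot: [0.682, 0.731, -0.001, -0.001]
force: [-0.6, -0.3, 1.1]
opening: 1.001
gripper_force: 0.0
time: 23.32
ee_pos: [0.5789, 0.0063, 0.0729]
ee_rot: [0.682, 0.731, -0.0, -0.0]
force: [0.2, -0.5, 1.1]
opening: 0.406
gripper_force: 0.2
time: 23.58
ee_pos: [0.5789, 0.0062, 0.0729]
ee_rot: [0.682, 0.731, -0.0, -0.0]
force: [-0.5, -0.8, 2.1]
opening: 0.363
gripper_force: 14.4
L (array([0.4646, 0.175 ]), np.float64(0.03310717219032863), 38) S (array([0.5966, 0.1317]), np.float64(0.016655224084642883), 15) 23.675Traceback (most recent call last):
  File "st.py", line 12, in <module>
    hs=t['image'][170:240,170:230].astype(int);b,nb=cen((hs.min(2)>150)&(np.add.outer(np.arange(70)<45,np.zeros(60))>0)&(np.abs(hs[...,2]-hs[...,0])<40),170,170)
                                                    ~~~^^^^^^^^^^^^^^^^^^^^^^^^^^^^^^^^^^^^^^^^^^^^^^^^^^^^^^^^^^^^^^^^^^^^^^^^^^^^^^^^^^^^^^^^^^^^^^^^^^^^^^^^^^
  File "m.py", line 6, in cen
    M=cv2.moments(m.astype(np.uint8),True);return np.array([M['m10']/M['m00']+x,M['m01']/M['m00']+y]),M['m00']
                                                            ~~~~~~~~^~~~~~~~~
ZeroDivisionError: float division by zero
```

```bash
python3 -m crank '[[[0,0,0.015],[0,0,0],-1],[[0,0,0.035],[0,0,0],-1],[[0,0,0.04],[0,0,0],-1],[[0,0.01,0.03],[0,0,0.5],-1],[[0,0.02,0.007],[0,0,1],-1],[[0,0.027,0],[0,0,1],-1],[[0,0.027,0],[0,0,1],-1],[[0,0.027,0],[0,0,1],-1],[[0,0.022,0],[0,0,1],-1],[[0,0.015,0],[0,0,0.75],-1]]' 18;  python3 -m crank '[[[0,0.008,0],[0,0,0],-1],[[0,0.003,0],[0,0,0],-1],[[0.001,0,-0.01],[0,0,0],-1],[[0,0,-0.025],[0,0,0],-1],[[0,0,-0.025],[0,0,0],-1],[[0,0,-0.015],[0,0,0],-1],[[0,0,-0.008],[0,0,0],-1],[[0,0,0],[0,0,0],-1],[[0,0,0],[0,0,0],-1]]'; python3 - <<'E'
from m import *
np.save('/tmp/x.npy',t['image'])
a=cv2.resize(t['image'][130:280,150:330],(480,400),interpolation=2);b=cv2.resize(s['image'][70:230,180:308],(320,400),interpolation=2)
cv2.imwrite('pics/b6.png',np.hstack([a,b]))
E
python3 st.py
```

```text
time: 24.92
ee_pos: [0.5789, 0.1555, 0.2008]
ee_rot: [0.307, 0.952, 0.0, 0.0]
force: [-0.8, -0.1, -1.5]
opening: 0.366
gripper_force: 17.2
time: 26.05
ee_pos: [0.5806, 0.1653, 0.1177]
ee_rot: [0.309, 0.951, 0.0, 0.001]
force: [0.5, 0.8, -0.5]
opening: 0.363
gripper_force: 17.2
L (array([0.4665, 0.178 ]), np.float64(0.03601272031095434), 87) S (array([0.58 , 0.166]), np.float64(0.025830897667296623), 56) 26.25
spindle [0.5268 0.2046] 0.06598039481542989 0.06572294499898147 turned deg -0.30005250275357925
large ring now [0.4666 0.1778]
btn top [190.     189.4737] 19.0 [[0.4672 0.1779 0.191 ]]
```

View pics/b6.png

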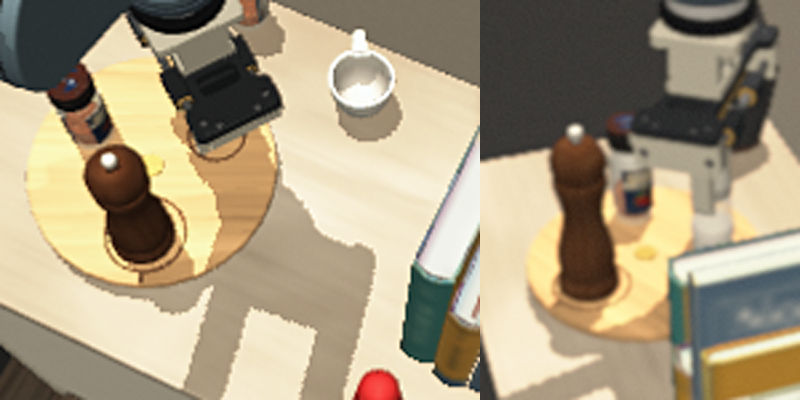

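The gripper holds the shaker upright over the small ring (right half: body at (715,230)). In the left half the mill and platter are unchanged. Next is a gentle lowering.

```bash
python3 -m crank '[[[0,0.0003,-0.005],[0,0,0],-1],[[0,0,-0.005],[0,0,0],-1],[[0,0,-0.004],[0,0,0],-1],[[0,0,-0.002],[0,0,0],-1],[[0,0,0],[0,0,0],-1],[[0,0,0],[0,0,0],-1]]'; python3 -m crank '[[[0,0,-0.001],[0,0,0],-1],[[0,0,0],[0,0,0],-1]]'; python3 -m crank '[[[0,0,-0.001],[0,0,0],-1],[[0,0,0],[0,0,0],-1]]'; python3 st.py | grep -v btn
```

```text
time: 27.0
ee_pos: [0.5801, 0.1656, 0.101]
ee_rot: [0.309, 0.951, 0.0, 0.0]
force: [0.1, -0.2, 0.0]
opening: 0.361
gripper_force: 17.2
time: 27.25
ee_pos: [0.5799, 0.1656, 0.0999]
ee_rot: [0.309, 0.951, 0.0, 0.0]
force: [-0.0, 0.8, -1.0]
opening: 0.363
gripper_force: 17.2
time: 27.5
ee_pos: [0.5801, 0.1655, 0.099]
ee_rot: [0.309, 0.951, 0.0, 0.0]
force: [0.4, -0.6, -0.2]
opening: 0.364
gripper_force: 17.2
L (array([0.4664, 0.178 ]), np.float64(0.03594257257514931), 85) S (array([0.5798, 0.1664]), np.float64(0.025321792978000336), 23) 27.6
spindle [0.5268 0.2046] 0.06598039481542989 0.0653542315928546 turned deg -0.08257367512121683
large ring now [0.4667 0.1776]
```

```bash
python3 -m crank '[[[0,0,-0.0007],[0,0,0],-1],[[0,0,0],[0,0,0],-1]]'; python3 -m crank '[[[0,0,-0.0007],[0,0,0],-1],[[0,0,0],[0,0,0],-1]]'; python3 st.py | grep L
```

```text
time: 27.85
ee_pos: [0.5805, 0.1656, 0.0988]
ee_rot: [0.309, 0.951, 0.0, 0.001]
force: [-0.2, -0.2, 4.6]
opening: 0.363
gripper_force: 17.4
time: 28.1
ee_pos: [0.5808, 0.1656, 0.0987]
ee_rot: [0.309, 0.951, 0.0, 0.001]
force: [-0.7, 0.0, 8.1]
opening: 0.361
gripper_force: 17.7
L (array([0.4668, 0.1778]), np.float64(0.0363703947146843), 96) S (array([0.5786, 0.1679]), np.float64(0.023813793713928555), 28) 28.2
```

Contact. I will ease off the press, then release slowly.

```bash
python3 -m crank '[[[0,0,0.0006],[0,0,0],-1],[[0,0,0.0004],[0,0,0],-1],[[0,0,0],[0,0,0],-1],[[0,0,0],[0,0,0],-1]]' 8; python3 -m crank '[[[0,0,0],[0,0,0],-1],[[0,0,0],[0,0,0],-1],[[0,0,0],[0,0,0],-0.25],[[0,0,0],[0,0,0],-0.23],[[0,0,0],[0,0,0],-0.2],[[0,0,0],[0,0,0],-0.1],[[0,0,0],[0,0,0],0.1],[[0,0,0],[0,0,0],0.3],[[0,0,0],[0,0,0],0.3]]' 3; python3 st.py | grep L;python3 -m crank '[[[0,0,0.02],[0,0,0],0.3],[[0,0,0.05],[0,0,0],0.3],[[0,0,0.06],[0,0,0],0.3],[[0,0,0.06],[0,0,0],0.3],[[0.0,-0.04,0.03],[0,0,0],0.3],[[0,-0.06,0],[0,0,0],0.3],[[0,-0.06,0],[0,0,0],0.3],[[0,-0.06,0],[0,0,0],0.3],[[0,-0.03,0],[0,0,0],0.3],[[0,0,0],[0,0,0],0.3]]'; python3 st.py; python3 - <<'E'
from m import *
cv2.imwrite('pics/top7.png',cv2.resize(t['image'][130:280,150:330],None,fx=4,fy=4,interpolation=2))
E
```

```text
time: 28.7
ee_pos: [0.5802, 0.1655, 0.0986]
ee_rot: [0.309, 0.951, 0.0, 0.0]
force: [0.9, -1.6, 4.4]
opening: 0.365
gripper_force: 8.0
time: 29.82
ee_pos: [0.5799, 0.1656, 0.0984]
ee_rot: [0.309, 0.951, -0.0, -0.0]
force: [0.1, -0.2, 0.1]
opening: 0.641
gripper_force: 0.0
L (array([0.4667, 0.1778]), np.float64(0.03626258387525793), 96) S (array([0.5725, 0.1637]), np.float64(0.01965780785054319), 28) 29.925
time: 31.18
ee_pos: [0.5798, -0.0868, 0.3182]
ee_rot: [0.311, 0.95, -0.0, -0.0]
force: [0.1, 0.4, -0.2]
opening: 0.647
gripper_force: 0.0Traceback (most recent call last):
  File "st.py", line 4, in <module>
    L,S=rings();sp0=np.array([.5804,.1661]),np.array([.4667,.1775])
        ~~~~~^^
  File "m.py", line 20, in rings
    L=circ(plane(t,ring(t,0,0,0,0,(205,217),10,19),.026));S=circ(plane(t,ring(t,0,0,0,0,(231,180),7,14),.026))
                                                                 ~~~~~^^^^^^^^^^^^^^^^^^^^^^^^^^^^^^^^^^^^^^^
  File "h.py", line 11, in plane
    o,d=ray(c,uv); return o+d*((z-o[2])/d[:,2])[:,None]
        ~~~^^^^^^
  File "h.py", line 6, in ray
    p=cv2.undistortPoints(np.array(uv,float).reshape(-1,1,2),c['K'],c['D']).reshape(-1,2)
      ~~~~~~~~~~~~~~~~~~~^^^^^^^^^^^^^^^^^^^^^^^^^^^^^^^^^^^^^^^^^^^^^^^^^^
cv2.error: OpenCV(4.12.0) /io/opencv/modules/calib3d/src/undistort.dispatch.cpp:347: error: (-215:Assertion failed) CV_IS_MAT(_src) && CV_IS_MAT(_dst) && (_src->rows == 1 || _src->cols == 1) && (_dst->rows == 1 || _dst->cols == 1) && _src->cols + _src->rows - 1 == _dst->rows + _dst->cols - 1 && (CV_MAT_TYPE(_src->type) == CV_32FC2 || CV_MAT_TYPE(_src->type) == CV_64FC2) && (CV_MAT_TYPE(_dst->type) == CV_32FC2 || CV_MAT_TYPE(_dst->type) == CV_64FC2) in function 'cvUndistortPointsInternal'
```

View pics/top7.png

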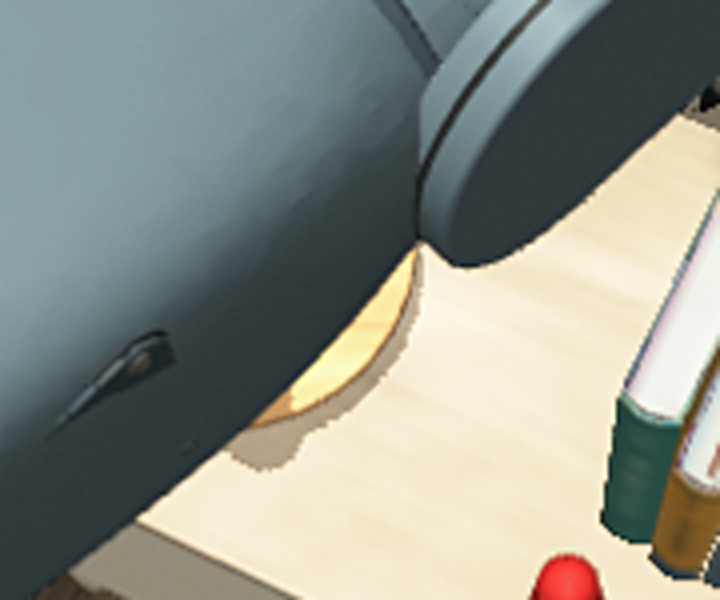

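The arm hides the platter in that view. I have also gone past the picture limit, so from here I check by numbers only. I'll move the arm clear.

```bash
python3 -m crank '[[[0,0,0.04],[0,0,0],0.3],[[-0.04,-0.02,0.02],[0,0,0],0.3],[[-0.05,-0.03,0],[0,0,0],0.3],[[-0.05,-0.03,0],[0,0,0],0.3],[[-0.04,-0.045,0],[0,0,0],0.3],[[-0.03,-0.05,0],[0,0,0],0.3],[[-0.03,-0.05,0],[0,0,0],0.3],[[-0.03,-0.05,0],[0,0,0],0.3],[[-0.02,-0.02,0],[0,0,0],0.3],[[0,0,0],[0,0,0],0.3]]'; python3 st.py; python3 - <<'E'
from m import *
a=np.linspace(0,2*np.pi,181);x,y=.5803,.1657
B=lambda z,r:(lambda P:(P.min(0),P.max(0)))(proj(t,np.c_[x+r*np.cos(a),y+r*np.sin(a),0*a+z]))
print('exp cap',B(.099,.017),'base',B(.026,.022))
im=t['image'][150:205,205:260].astype(int);sat=im.max(2)-im.min(2)
m=(sat<38).astype(np.uint8);n,_,st,ce=cv2.connectedComponentsWithStats(m)
for i in range(1,n):
    if st[i,4]>20:print('grey blob',st[i,:2]+[205,150],st[i,:2]+st[i,2:4]+[204,149],st[i,4],ce[i]+[205,150])
E
```

```text
time: 32.62
ee_pos: [0.2896, -0.3798, 0.3782]
ee_rot: [0.31, 0.951, 0.0, -0.0]
force: [0.7, 0.8, -0.1]
opening: 0.652
gripper_force: 0.0
L (array([0.4667, 0.1778]), np.float64(0.03626156169210445), 99) S (array([0.581 , 0.1663]), np.float64(0.026216953656097854), 87) 32.725
spindle [0.5268 0.2046] 0.06598039481542989 0.06630455188990057 turned deg 0.46155485797532236
large ring now [0.4669 0.177 ]
btn top [214.9545 180.0152] 66.0 [[0.5073 0.1423 0.191 ]]
exp cap (array([219.8572, 160.0958]), array([234.5798, 173.3238])) base (array([222.0184, 171.8048]), array([239.8313, 188.0062]))
grey blob [222 159] [238 184] 327 [229.3823 172.0673]
grey blob [255 198] [259 204] 27 [257.3333 201.3333]
```

```bash
python3 - <<'E'
from m import *
a=np.linspace(0,2*np.pi,181)
im=t['image'].astype(int);sat=im.max(2)-im.min(2);m=sat<60
for r in range(155,192,2):
    k=np.nonzero(m[r,212:246])[0];print(r,(212+k.min(),212+k.max()) if len(k) else None,sat[r,216:242:2].tolist())
t0=cv2.imread('pics/top0.png').astype(int);s0=t0.max(2)-t0.min(2)
b=s['image'][114:128,210:226,0]>110;print('mill btn side',plane(s,[cen(b,210,114)[0]],.191))
x,y=.579,.0065
for z,r in((.073,.017),(0,.022)):
    P=proj(t,np.c_[x+r*np.cos(a),y+r*np.sin(a),0*a+z]);print(P.min(0),P.max(0))
E
```

```text
155 (np.int64(231), np.int64(245)) [89, 88, 89, 89, 88, 90, 87, 68, 53, 53, 53, 53, 53]
157 (np.int64(234), np.int64(245)) [97, 92, 89, 89, 88, 89, 89, 88, 88, 59, 52, 53, 54]
159 (np.int64(226), np.int64(245)) [105, 105, 106, 106, 104, 42, 36, 53, 109, 108, 79, 48, 51]
161 (np.int64(223), np.int64(245)) [97, 96, 97, 90, 28, 32, 24, 25, 26, 100, 103, 98, 46]
163 (np.int64(222), np.int64(245)) [93, 94, 96, 29, 26, 15, 17, 25, 32, 28, 97, 95, 97]
165 (np.int64(221), np.int64(245)) [88, 88, 88, 28, 22, 17, 13, 27, 31, 22, 96, 92, 93]
167 (np.int64(221), np.int64(235)) [83, 84, 86, 26, 32, 26, 25, 33, 28, 21, 92, 89, 90]
169 (np.int64(222), np.int64(236)) [86, 87, 87, 17, 28, 29, 30, 28, 27, 15, 50, 90, 90]
171 (np.int64(223), np.int64(237)) [85, 84, 85, 68, 19, 27, 28, 23, 17, 21, 28, 91, 88]
173 (np.int64(222), np.int64(238)) [93, 94, 94, 52, 28, 19, 14, 17, 23, 30, 29, 45, 93]
175 (np.int64(222), np.int64(238)) [84, 83, 89, 38, 31, 30, 31, 30, 31, 31, 30, 48, 98]
177 (np.int64(223), np.int64(238)) [93, 91, 100, 63, 31, 31, 33, 30, 30, 31, 29, 37, 106]
179 (np.int64(224), np.int64(238)) [91, 90, 94, 91, 22, 30, 31, 30, 30, 30, 22, 39, 96]
181 (np.int64(225), np.int64(237)) [89, 88, 95, 88, 65, 25, 28, 27, 26, 23, 19, 68, 95]
183 (np.int64(225), np.int64(236)) [78, 77, 86, 76, 87, 35, 20, 22, 23, 21, 41, 96, 72]
185 (np.int64(228), np.int64(233)) [81, 81, 89, 96, 81, 82, 56, 48, 47, 65, 89, 100, 71]
187 None [83, 83, 82, 95, 101, 102, 100, 96, 96, 98, 69, 72, 100]
189 None [89, 90, 90, 89, 95, 98, 87, 71, 72, 66, 95, 100, 98]
191 None [86, 86, 86, 86, 86, 87, 88, 92, 101, 99, 98, 99, 100]
mill btn side [[0.4653 0.1746 0.191 ]]
[281.8805 191.7739] [296.5816 205.3945]
[280.023  201.3917] [297.8183 218.0464]
```

```bash
python3 -c "
from rig import env;print(env.job_done())"
```

```text
the job is handed in; nothing more can be done
None
```

I handed the job in at about 33 s: the mill stands in the large ring and the shaker in the small one, each within about 2 mm of centre, with the platter within 0.5° of its original heading; my first mill placing turned the platter about 8°, which I corrected by re-gripping, and I viewed 12 pictures, two over the limit of 10.

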